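Load the top cast tray and index it under the inspection camera

ROBOT

A 6-joint arm with a two-finger parallel gripper is mounted at the origin on the work surface. World frame = base frame: x ahead of the robot, y to its left, z up, the work surface at z = 0. Lengths are in m, angles in rad, forces in N, time in s.
With the tool pointing down it reaches from about 0.25 to 0.725 m from the base axis. Payload 4 kg.
Tool frame: the origin (TCP) lies between the finger pads; the fingertips stand 8 mm ahead of it and the grasp point (between the pads) lies 11 mm behind it (bot.tip_reach is the distance from the TCP to the fingertips, in m); z points along the fingers, y is the line along which they close (so a half turn about z gives the same grasp; the last joint's range is limited). The gripper opens to 85 mm and grips with 20 to 120 N. Pads are 22 mm wide; open, the fingers measure 114 mm over their backs; the gripper's body (76 mm by 85 mm) begins 54 mm behind the grasp point. The pads swing forward as they close: fully open they stand 13 mm farther back than shut.
Start: joints at [1.142, 0.241, 0.005, 1.335, 0, 1.571], TCP at [0.208, 0.455, 0.239] pointing down, gripper open.
Joint ranges: [-2.72, 2.72], [-1.05, 1.87], [-1.09, 1.28], [-1.99, 2.15], [-1.42, 1.44], [-3.14, 3.14]. Speed limits (rad/s): [2.79, 2.79, 3.14, 3.14, 3.14, 3.14].

INTERFACE

Orientations are given as a unit quaternion [x, y, z, w].
In Python, from workcell import bot gives the robot as it stands.
- The arm moves only by the tool move_arm, never from a script. Its argument "deltas" is a list of rows, each a list of 7 numbers: the opening, from 0 (shut) to 1 (fully open), then the shift along the tool's x, y, z in mm, then the turn, a rotation vector about the tool's x, y, z in degrees. In form: [[gripper, tx, ty, tz, ax, ay, az], ...]. A call has 1 to 10 rows; each row shifts and turns the commanded pose from where the row before left it, along the tool's axes as they then stand; what a row does not reach is not made up. A row lasts 1/12 s, in which the tool goes at most 41.7 mm and 7.16 degrees, less where a joint would pass 70% of its speed; a pose out of reach is approached as far as the arm can. A call is refused whole if a number of a shift passes 41.7 or a number of a turn 7.16, either way. A call with a gripper value outside its range is refused whole. The fingers move at their own pace and stop on an object; the grip force is fixed at half the most. Time passes only in rows, so rows that do not move let the fingers close. It gives the time, the measured TCP pose, the force, the opening and the grip force at its end, in the units of the state.
- bot.get_obs(): the state, without advancing time (a new reading comes with each control period).
- bot.camera(name): name is "scene" or "top"; returns the picture (420x560x3 uint8, blue, green, red); there is no depth.
- bot.calibration(name): a dict with "K" (3x3 intrinsics, pixels), "dist_coeffs" ([k1, k2, p1, p2, k3] as OpenCV has them; the pictures are not rectified), "position" and "orientation" of the camera in the world. Camera axes: x right, y down, z forward; pixel columns grow to the right and rows downward; lengths in m; the calibration is good to about 2 mm. A picture is of the moment at which its call begins. calibration takes no time and is no camera call.
- bot.job_done(): hands the job in; it is judged then, once.
Trained networks look in the newest picture that a camera, given by its name, has taken for a name from the list of things; names that differ only in an ending like _2 or _b are one class to them, and where a whole thing is asked for, a point or a joint stands for the part that bears it (a point fixed in the world has none). Each returns a list of dicts, best first, with "conf" (0 to 1); they miss things now and then, are a little off and sometimes report something else, mostly with a low value. They report only what shows in the picture. A call takes as long as a camera call. They do not tell look-alikes from the thing itself.
- bot.outline_of(query, camera): "pixels" (420x560 bool, what is visible of it) and "rect" ([left, top, width, height] in pixels, round what is visible of it).
The state is a dict: "clock": time; "joint_pos": joint angles; "joint_vel": joint speeds; "tau": joint torques, N m; "eef_pos": TCP position; "tool_rot": TCP orientation; "ft_force": force on the tool from outside, world axes, zero at the start; "ft_torque": the same for the moment, N m; "grip_width": finger opening in m; "grasp_force": force on a finger pad.
Only numpy, scipy, OpenCV 4.12 (cv2) and the standard library are available. Lean on these libraries where they do the work, as an engineer would, in place of code of your own. Each camera call takes 0.05 s, during which the arm holds its last target. There are 200 camera calls.

TASK

Lift the top tray, with the jaw cast, off the pile and set it level in the cradle on the slide's carriage, leaving the other two trays as they are. Then take the carriage by its black knob and slide it along the rail until the spring ball clicks into the notch below the camera, without running on past it. Finish holding the knob with the carriage in the notch, and leave everything else on the table alone.

Things in the scene. Friction and masses are not known exactly. Their poses are not given: they have to be found in the camera images.
- tray_center (a point): Centre (half-way up) of the TOP tray of the pile, grey plastic, with a small jaw cast fixed inside below the rim. 34 mm high, about 0.15 kg. Upper 20 mm: a straight-sided band 96 mm (x) by 64 mm (y), from 3 mm below to 17 mm above this point. Lower 14 mm: a narrower foot 86 x 54 mm. Grip the band from outside across the 64 mm, from above. Either way round is right.
- tray_mid_center (a point): Centre of the middle tray of the pile, same shape, empty; it stays. Each tray's foot sits inside the tray below with 2.5 mm play all round; the trays are 20 mm apart in height, so of each only the upper 20 mm band shows.
- tray_low_center (a point): Centre of the bottom tray, same shape, empty, standing on the table; it stays.
- cradle_floor (a point): Centre of the cradle's floor on the slide's carriage, 38 mm above the table. Cradle: four outward-flared aluminium lips 9 mm high, inside 92 mm (x) by 60 mm (y) at the floor, about 10 mm wider at the top. The tray's foot drops in, its underside on the floor. x: across the rail, away from the knob; y: along the rail in the slide direction. Moves with the carriage.
- knob_mid (a point): Grip point of the upright black cylindrical knob on the carriage plate: on its axis, 64 mm above the table. The knob is 18 mm in diameter and 40 mm high, from 26 mm below to 14 mm above this point, with a 22 mm wide, 3 mm high collar at its foot. It stands 88 mm to the robot's side of the cradle's centre, with room for fingers all round.
- notch (a point): Centre of the 9.7 mm wide notch half-way along the steel strip on the carriage's far edge, 64 mm beyond the cradle's centre, 32 mm above the table. Axes as for cradle_floor. The strip is 100 mm long with tapered ends.
- ball (a point): Detent: centre of a 12 mm spring ball, as seated in the notch, in the dark steel index block (36 x 40 x 46 mm, a small camera on a post above it) on the rail's far side. y: slide direction. Job done when notch and ball agree along y. About 50 to 38 mm before that, the strip's taper presses the ball in (some 2 N extra). In the notch, 7 to 9 N is needed to push it out either way.
- carriage (a joint): Position of the carriage along the rail, 0 to 0.32 m (end stop), growing in the slide direction, from the right-hand end to the left. Starts below 0.04; friction about 1.5 N. When the ball drops in it pulls the carriage forward; let loose within about 4 mm of the notch, the carriage centres itself and stays.
- footprint_a: Bystander, leave alone: stone-grey footprint cast, slab 215 x 105 x 26 mm, right of the slide at the back; origin under its centre.
- footprint_b: Bystander, leave alone: a second footprint cast like the first, far right of the table.
- skull: Bystander, leave alone: bone-coloured skull cast on a cork ring, 150 mm high, on the left.
- brush: Bystander, leave alone: cleaning brush lying flat near the robot.
- consolidant: Bystander, leave alone: amber bottle with a white cap, 52 mm across, 110 mm high, standing to the right of the slide.
- loupe: Bystander, leave alone: small black loupe, 38 mm across, 34 mm high, standing near the robot on the right.
- tooth_box: Bystander, leave alone: open cardboard box with compartments, 100 x 80 x 30 mm, near the robot on the left.
- caliper: Bystander, leave alone: steel caliper, 170 mm long, lying at the far left.
Mind the look-alikes: they are no part of the job. There is more than one size of the part that bears ball; the job needs the middle-sized.

How it is judged:
By the outcome, as a careful person would: the job done as asked, in the order asked, and still so for the second after the job is handed in, while the arm keeps its last pose, push and grip.
It also fails if it takes over 56 s, if anything falls off the work surface, if the arm or the gripper's body presses on something with over 40 N, if the wrist force passes 120 N, or if a joint passes its speed limit or range.

## Working session

There is one attempt and no reset: what is moved stays moved. The work goes in short steps, Python scripts to look and compute and a tool call to move; the robot and the scene stay as the last step left them, time stands still between calls to the robot, and variables do not carry over. Pictures are saved under pics/ and viewed, at most 10 in all, crops included, and the job is handed in when it is done.

Besides the shell and the picture viewer there is one more tool, called after "Request:" as a command line: name --pt "numbers of a row" for each row, then --argument value for the rest. move_arm: Moves the arm, as the interface text tells. Its arguments: {"type":"object","properties":{"deltas":{"type":"array","items":{"type":"array","items":{"type":"number"}}}},"required":["deltas"]}

```bash
mkdir -p pics; ls; python3 - <<'E'
from workcell import bot
import cv2
for n in("scene","top"):
    cv2.imwrite(f"pics/{n}0.png",bot.camera(n)); print(n,bot.calibration(n))
    for q in("tray_center","cradle_floor","knob_mid","notch","ball"):
        for d in bot.outline_of(q,n)[:4]: print(q,d["conf"],d["rect"],d["pixels"].sum())
o=bot.get_obs();print(o["eef_pos"],o["tool_rot"],o["clock"])
E
```

```text
pics
scene {'K': array([[453.45501049,   0.        , 274.20437977],
       [  0.        , 453.45501049, 209.92649999],
       [  0.        ,   0.        ,   1.        ]]), 'dist_coeffs': array([-0.01737212,  0.        ,  0.        ,  0.        ,  0.        ]), 'position': array([1.49842276, 0.58194408, 0.81193886]), 'orientation': array([ 0.43902336,  0.76163417, -0.41303142, -0.23785904])}
tray_center 0.77 [191.3, 167.2, 23.2, 27.2] 444
cradle_floor 0.92 [224.8, 205.0, 52.2, 47.5] 1303
knob_mid 0.65 [221.4, 204.5, 55.7, 48.9] 1260
notch 0.68 [219.8, 206.8, 57.6, 43.9] 1227
notch 0.43 [385.7, 214.1, 36.5, 31.8] 823
ball 0.76 [295.1, 225.8, 24.5, 61.8] 733
ball 0.61 [330.0, 229.0, 36.6, 91.3] 1642
ball 0.57 [247.5, 237.9, 18.0, 46.3] 446
top {'K': array([[445.3311765 ,   0.        , 277.51411861],
       [  0.        , 445.3311765 , 204.88539509],
       [  0.        ,   0.        ,   1.        ]]), 'dist_coeffs': array([-0.01005737,  0.        ,  0.        ,  0.        ,  0.        ]), 'position': array([ 0.19202024, -0.02630475,  1.60445261]), 'orientation': array([ 0.73553981, -0.66893421,  0.07013088, -0.08117796])}
tray_center 0.75 [347.5, 211.1, 25.0, 30.8] 551
cradle_floor 0.62 [274.0, 163.4, 29.4, 50.2] 1284
knob_mid 0.79 [277.7, 166.5, 28.6, 45.4] 1217
knob_mid 0.31 [226.9, 226.3, 29.0, 50.5] 476
knob_mid 0.3 [349.7, 212.0, 26.4, 29.4] 509
notch 0.76 [275.1, 167.3, 31.9, 46.3] 1135
notch 0.54 [94.7, 197.1, 47.6, 43.9] 1666
notch 0.38 [349.7, 163.9, 22.0, 18.3] 222
ball 0.76 [221.5, 138.6, 16.2, 31.5] 310
ball 0.67 [179.6, 119.0, 29.6, 35.0] 610
ball 0.61 [258.3, 130.9, 10.0, 22.3] 207
[0.20790157 0.4547312  0.23930982] [2.12774487e-01 9.77101334e-01 7.86999613e-06 1.61660147e-05] 0.6
```

View pics/scene0.png

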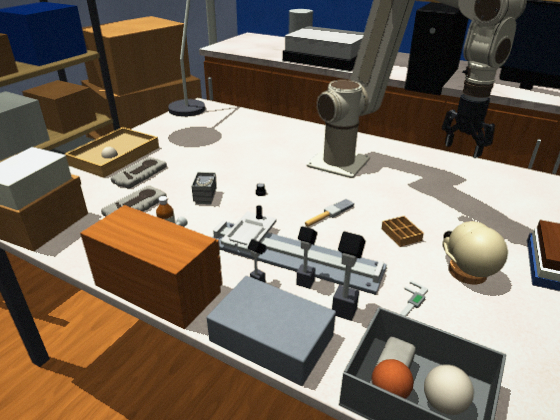

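View pics/top0.png

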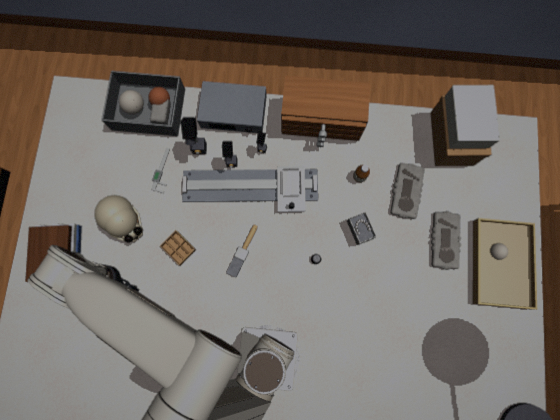

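The scene view shows the pile at (204,187), the carriage at about (250,232) with its knob at (259,212), and three index blocks of different sizes along the rail. In the top view the pile is at (361,229), the carriage at (291,190), the knob at (291,206) and the blocks at (195,147), (229,158) and (261,145). The middle-sized block is the one at (229,158).

```bash
cat > h.py <<'E'
import numpy as np,cv2
from scipy.spatial.transform import Rotation as R
from workcell import bot
def cam(n):
    c=bot.calibration(n);return c["K"],c["dist_coeffs"],R.from_quat(c["orientation"]).as_matrix(),c["position"]
def proj(n,P):
    K,d,r,p=cam(n);return cv2.projectPoints(np.atleast_2d(np.array(P,float)),cv2.Rodrigues(r.T)[0],-r.T@p,K,d)[0][:,0]
def ray(n,uv,z):
    K,d,r,p=cam(n);u=cv2.undistortPoints(np.array(uv,float).reshape(-1,1,2),K,d)[:,0]
    v=np.c_[u,np.ones(len(u))]@r.T;return p+v*((z-p[2])/v[:,2])[:,None]
E
python3 - <<'E'
from h import *
t=cv2.imread("pics/top0.png");s=cv2.imread("pics/scene0.png")
cv2.imwrite("pics/tc.png",cv2.resize(t[120:255,175:380],None,fx=3.9,fy=3.9,interpolation=cv2.INTER_CUBIC))
cv2.imwrite("pics/sc.png",cv2.resize(s[160:310,185:385],None,fx=4,fy=4,interpolation=cv2.INTER_CUBIC))
print(ray("top",[[361,229]],.074+.017-.017),ray("top",[[291,206]],.078),ray("top",[[182,170],[182,201],[318,170],[318,201]],.02))
E
```

```text
[[ 0.46567786 -0.28314936  0.074     ]] [[ 0.52336277 -0.03377033  0.078     ]] [[ 0.63405902  0.38076403  0.02      ]
 [ 0.51711168  0.36412541  0.02      ]
 [ 0.6812185  -0.12149206  0.02      ]
 [ 0.56379424 -0.13042274  0.02      ]]
```

View pics/tc.png

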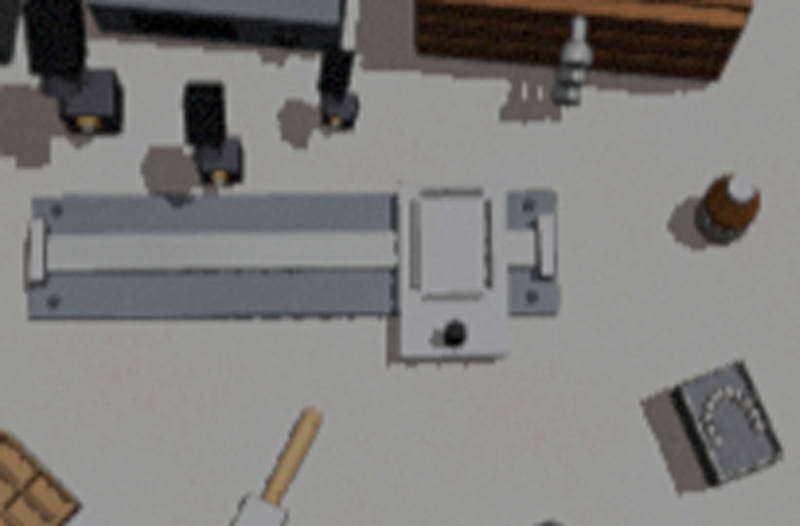

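View pics/sc.png

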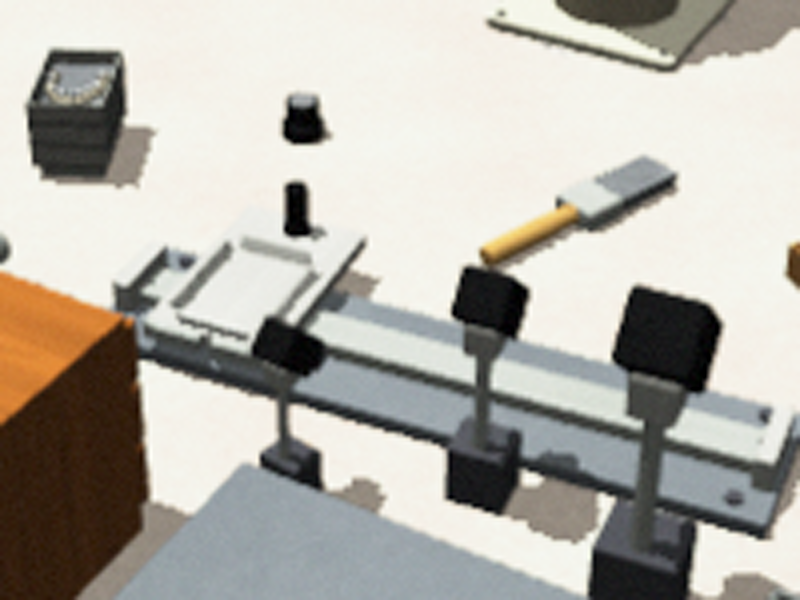

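The crops confirm it. In the top crop, the pile's rim corners are about (683,386), (743,362), (782,457) and (718,486); the plate runs (402,183) to (507,356), the knob top is at (455,325), and the middle block's ball is at (220,177). The scene crop shows the three-tray pile with the cast on top at (78,80) and the knob at (297,208). Next I fit the poses.

```bash
python3 - <<'E'
from h import *
from scipy.optimize import least_squares
T=lambda a:(np.array(a,float)+.5)/3.9-.5+[175,120]
S=lambda a:(np.array(a,float)+.5)/4-.5+[185,160]
def rect(p,w,h,z):
    c,s=np.cos(p[2]),np.sin(p[2]);q=np.array([[-w,h],[w,h],[w,-h],[-w,-h]])/2
    return np.c_[p[0]+c*q[:,0]-s*q[:,1],p[1]+s*q[:,0]+c*q[:,1],np.full(4,z)]
# order: (-x,+y),(+x,+y),(+x,-y),(-x,-y); tray x ~ crop up
top=T([[718,486],[680,387],[743,362],[782,457]]); sc=S([[122,52],[108,112],[28,107],[47,50]])
for w in((1,0),(0,1),(1,1)):
    f=lambda p:np.r_[w[0]*(proj("top",rect(p,.096,.064,.074))-top).ravel(),w[1]*(proj("scene",rect(p,.096,.064,.074))-sc).ravel()]
    r=least_squares(f,[.465,-.283,.3]);print("tray",r.x[:2],np.degrees(r.x[2]),np.abs(r.fun).max())
for nm,z,pts in [("plate",.038,[[401,357],[402,183],[508,185],[507,356]]),("cradle47",.047,[[411,298],[411,190],[491,190],[491,298]]),("knobtop",.078,[[455,325]]),("ball",.032,[[220,178]]),("blocktop46",.046,[[199,140],[243,140],[240,185],[200,185]]),("railL",.02,[[32,196],[28,318]]),("railR",.02,[[556,191],[558,314]])]:
    P=ray("top",T(pts),z);print(nm,P[:,:2].round(4).tolist(),P.mean(0).round(4))
print("scene knobtop",ray("scene",S([[297,186]]),.078))
print("scene ball block top",ray("scene",S([[450,447],[482,420],[521,437]]),.046))
E
```

```text
tray [ 0.46951014 -0.28634029] 25.92073222983411 0.8270239170287255
tray [ 0.47495143 -0.28234   ] 28.950765513760675 0.7637047853386605
tray [ 0.47067996 -0.28562886] 27.34090406452915 1.4596203926215026
plate [[0.5086, 0.0128], [0.675, 0.0277], [0.6823, -0.0717], [0.5187, -0.0843]] [ 0.5961 -0.0289  0.038 ]
cradle47 [[0.5629, 0.0087], [0.6662, 0.0184], [0.6732, -0.056], [0.5698, -0.0648]] [ 0.618  -0.0234  0.047 ]
knobtop [[0.5343, -0.0338]] [ 0.5343 -0.0338  0.078 ]
ball [[0.6656, 0.1998]] [0.6656 0.1998 0.032 ]
blocktop46 [[0.6967, 0.2219], [0.7006, 0.1806], [0.6564, 0.1783], [0.6529, 0.2157]] [0.6766 0.1991 0.046 ]
railL [[0.6348, 0.3777], [0.5164, 0.3647]] [0.5756 0.3712 0.02  ]
railR [[0.6863, -0.1181], [0.5669, -0.1291]] [ 0.6266 -0.1236  0.02  ]
scene knobtop [[ 0.52823836 -0.0337581   0.078     ]]
scene ball block top [[0.70106897 0.18751274 0.046     ]
 [0.66688194 0.19316465 0.046     ]
 [0.66945023 0.22262568 0.046     ]]
```

Request:
move_arm --pt "1 0 0 0 0 0 -5" --pt "1 0 0 0 0 0 0"

```text
clock: 0.77
eef_pos: [0.2079, 0.4547, 0.2393]
tool_rot: [0.169, 0.986, 0.0, 0.0]
ft_force: [-0.5, -0.3, -1.0]
grip_width: 0.0857
grasp_force: 0.0
```

```bash
cat >> h.py <<'E'
def plan(goal,yang,n=None,steps=(41,7)):
    """rows to world goal with tool y at world angle yang (deg), tool pointing down"""
    o=bot.get_obs();p=np.array(o["eef_pos"]);r=R.from_quat(o["tool_rot"]);y=r.apply([0,1,0]);z=r.apply([0,0,1])
    d=(yang-np.degrees(np.arctan2(y[1],y[0])))
    print("p",p.round(4),"z",z.round(4),"dyaw",round(d,2),"F",np.round(o["ft_force"],1),"w",round(o["grip_width"],4),"t",o["clock"])
    g=np.array(goal)-p;n=n or int(max(np.ceil(np.linalg.norm(g)*1000/steps[0]),np.ceil(abs(d)/steps[1])))
    a0=np.arctan2(y[1],y[0])
    for i in range(n):
        a=a0+np.radians(d)*i/n;ty=np.array([np.cos(a),np.sin(a),0]);tz=np.array([0,0,-1]);tx=np.cross(ty,tz)
        s=g*1000/n;print([round(float(v),1) for v in (s@tx,s@ty,s@tz)],round(-d/n,2))
E
python3 - <<'E'
from h import *
print(np.round(bot.get_obs()["joint_pos"],3),bot.tip_reach)
plan([.471,-.2856,.16],117.3)
E
```

```text
[ 1.142  0.241  0.005  1.335 -0.     1.482] 0.008
p [0.2079 0.4547 0.2393] z [ 0.  0. -1.] dyaw 46.79 F [-0.5 -0.3 -1. ] w 0.0857 t 0.7667
[-24.7, -30.5, 4.0] -2.34
[-23.5, -31.5, 4.0] -2.34
[-22.2, -32.4, 4.0] -2.34
[-20.8, -33.3, 4.0] -2.34
[-19.5, -34.1, 4.0] -2.34
[-18.1, -34.9, 4.0] -2.34
[-16.6, -35.6, 4.0] -2.34
[-15.1, -36.2, 4.0] -2.34
[-13.7, -36.8, 4.0] -2.34
[-12.1, -37.4, 4.0] -2.34
[-10.6, -37.8, 4.0] -2.34
[-9.0, -38.2, 4.0] -2.34
[-7.5, -38.6, 4.0] -2.34
[-5.9, -38.8, 4.0] -2.34
[-4.3, -39.0, 4.0] -2.34
[-2.7, -39.2, 4.0] -2.34
[-1.1, -39.3, 4.0] -2.34
[0.5, -39.3, 4.0] -2.34
[2.1, -39.2, 4.0] -2.34
[3.7, -39.1, 4.0] -2.34
```

Request:
move_arm --pt "1 -25 -30 4 0 0 -2.3" --pt "1 -23 -31 4 0 0 -2.3" --pt "1 -22 -32 4 0 0 -2.3" --pt "1 -21 -33 4 0 0 -2.3" --pt "1 -20 -34 4 0 0 -2.3" --pt "1 -18 -35 4 0 0 -2.3" --pt "1 -17 -36 4 0 0 -2.3" --pt "1 -15 -36 4 0 0 -2.3" --pt "1 -14 -37 4 0 0 -2.3" --pt "1 -12 -37 4 0 0 -2.3"

```text
clock: 1.6
eef_pos: [0.3392, 0.0839, 0.1996]
tool_rot: [-0.03, 1.0, 0.0, 0.001]
ft_force: [1.1, -0.1, 0.1]
grip_width: 0.0852
grasp_force: 0.0
```

Request:
move_arm --pt "1 -11 -38 4 0 0 -2.3" --pt "1 -9 -38 4 0 0 -2.3" --pt "1 -7 -39 4 0 0 -2.3" --pt "1 -6 -39 4 0 0 -2.3" --pt "1 -4 -39 4 0 0 -2.3" --pt "1 -3 -39 4 0 0 -2.3" --pt "1 -1 -39 4 0 0 -2.3" --pt "1 0 -39 4 0 0 -2.3" --pt "1 2 -39 4 0 0 -2.3" --pt "1 4 -39 4 0 0 -2.3"

```text
clock: 2.43
eef_pos: [0.4664, -0.2875, 0.1591]
tool_rot: [-0.228, 0.974, -0.0, 0.0]
ft_force: [0.4, 0.2, 0.9]
grip_width: 0.0858
grasp_force: 0.0
```

```bash
python3 - <<'E'
from h import *
plan([.471,-.2856,.12],117.3)
im=[]
for n in("scene","top"):
    i=bot.camera(n);c=proj(n,[.471,-.2856,.09])[0].astype(int)
    im.append(cv2.resize(i[c[1]-45:c[1]+45,c[0]-40:c[0]+40],None,fx=5,fy=5,interpolation=cv2.INTER_CUBIC))
    print(c)
cv2.imwrite("pics/p1.png",np.hstack(im))
E
```

```text
p [ 0.4664 -0.2875  0.1591] z [ 4.e-04  0.e+00 -1.e+00] dyaw 0.91 F [0.4 0.2 0.9] w 0.0858 t 2.4333
[-5.0, -0.3, 39.1] -0.91
[203 174]
[362 226]
```

View pics/p1.png

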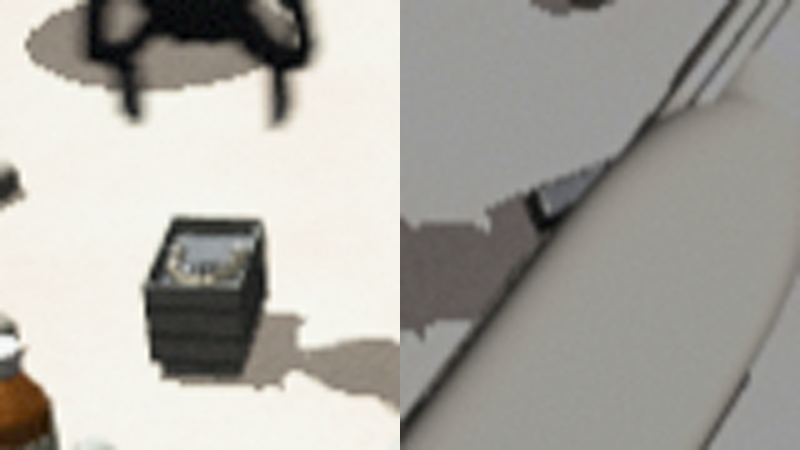

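The scene half shows the open fingers centred above the pile, with tips at about (131,120) and (275,120) and the rim below spanning (143..268, 218..290). In the top view the arm hides the pile.

Request:
move_arm --pt "1 -5 0 30 0 0 -0.9" --pt "1 0 0 29 0 0 0" --pt "1 0 0 0 0 0 0"

```text
clock: 2.78
eef_pos: [0.4668, -0.2806, 0.095]
tool_rot: [-0.235, 0.972, 0.004, -0.004]
ft_force: [-1.4, 1.3, -0.9]
grip_width: 0.0857
grasp_force: 0.0
```

```bash
python3 - <<'E'
from h import *
# tip pixels earlier (z=.1591)
m=(np.array([[131.,120],[275,120]])+.5)/5-.5+[163,129];print(m)
p=np.array([.4664,-.2875,.1591]);y=np.array([np.cos(np.radians(116.4)),np.sin(np.radians(116.4)),0])
for t in(.008,0,-.005):
  print(t,proj("scene",[p-.047*y-[0,0,t],p+.047*y-[0,0,t]]).round(1).tolist())
plan([.471,-.2856,.063],117.3)
i=bot.camera("scene");cv2.imwrite("pics/p2.png",cv2.resize(i[140:230,163:243],None,fx=6,fy=6,interpolation=cv2.INTER_CUBIC))
E
```

```text
[[188.8 152.6]
 [217.6 152.6]]
0.008 [[187.8, 156.9], [216.4, 157.7]]
0 [[187.6, 154.7], [216.2, 155.5]]
-0.005 [[187.4, 153.3], [216.1, 154.1]]
p [ 0.4668 -0.2806  0.095 ] z [-0.0091  0.0058 -0.9999] dyaw 0.07 F [-1.4  1.3 -0.9] w 0.0857 t 2.7833
[-1.4, -6.3, 32.0] -0.07
```

View pics/p2.png

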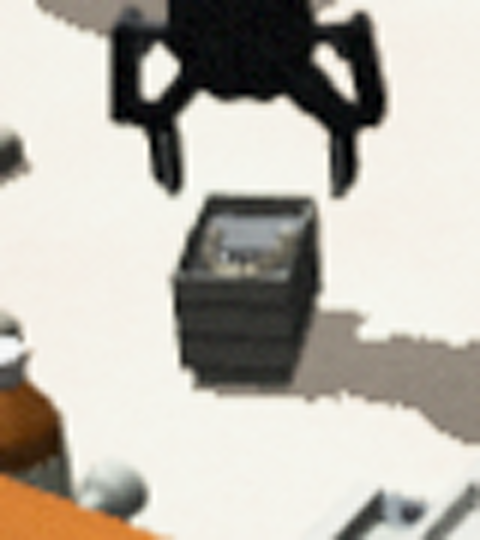

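The picture shows the fingertips just above the rim at (172,190) and (342,190), straddling the pile, which spans (177..318). Checking that the arm has settled.

Request:
move_arm --pt "1 0 0 0 0 0 0" --pt "1 0 0 0 0 0 0" --pt "1 0 0 0 0 0 0"

```text
clock: 3.08
eef_pos: [0.4718, -0.2837, 0.1026]
tool_rot: [-0.236, 0.972, -0.001, 0.001]
ft_force: [0.4, 0.4, 1.2]
grip_width: 0.0855
grasp_force: 0.0
```

```bash
python3 - <<'E'
from h import *
plan([.471,-.2863,.063],117.3)
E
```

```text
p [ 0.4718 -0.2837  0.1026] z [ 0.0034 -0.002  -1.    ] dyaw -0.03 F [0.4 0.4 1.2] w 0.0855 t 3.0833
[1.9, -1.9, 39.6] 0.03
```

Request:
move_arm --pt "1 0.5 -1 12 0 0 0" --pt "1 0.5 -1 10 0 0 0" --pt "1 0 0 8 0 0 0" --pt "1 0 0 4 0 0 0" --pt "1 0 0 0 0 0 0" --pt "1 0 0 0 0 0 0" --pt "1 0 0 0 0 0 0"

```text
clock: 3.67
eef_pos: [0.4708, -0.2856, 0.0666]
tool_rot: [-0.236, 0.972, -0.0, 0.0]
ft_force: [0.6, -0.2, 0.3]
grip_width: 0.0851
grasp_force: 0.0
```

```bash
python3 - <<'E'
from h import *
plan([.471,-.2863,.063],117.3)
i=bot.camera("scene");cv2.imwrite("pics/p3.png",cv2.resize(i[150:220,170:240],None,fx=8,fy=8,interpolation=cv2.INTER_CUBIC))
E
```

```text
p [ 0.4708 -0.2856  0.0666] z [ 4.e-04 -2.e-04 -1.e+00] dyaw -0.03 F [ 0.6 -0.2  0.3] w 0.0851 t 3.6667
[0.2, -0.7, 3.6] 0.03
```

View pics/p3.png

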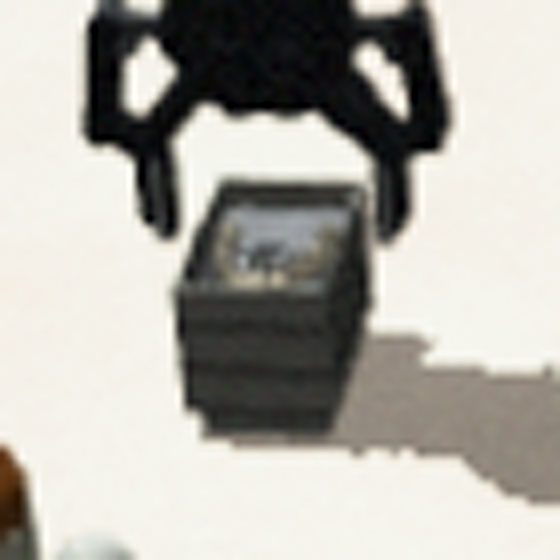

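The picture shows the fingertips at rim height, (165,235) and (390,240), with gaps of about 28 and 23 px to the rim, so the tray is centred. I go down a little and close in stages.

Request:
move_arm --pt "1 0 -0.5 4 0 0 0" --pt "1 0 0 2 0 0 0" --pt "0.82 0 0 0 0 0 0" --pt "0.82 0 0 0 0 0 0" --pt "0.78 0 0 0 0 0 0" --pt "0.78 0 0 0 0 0 0"

```text
clock: 4.22
eef_pos: [0.4711, -0.2862, 0.0605]
tool_rot: [-0.236, 0.972, -0.0, 0.0]
ft_force: [-0.1, -1.2, -0.9]
grip_width: 0.0664
grasp_force: 0.4
```

Request:
move_arm --pt "0.76 0 0 0 0 0 0" --pt "0.74 0 0 0 0 0 0" --pt "0.72 0 0 0 0 0 0" --pt "0.7 0 0 0 0 0 0" --pt "0.65 0 0 0 0 0 0" --pt "0.65 0 0 0 0 0 0"

```text
clock: 4.72
eef_pos: [0.4712, -0.2864, 0.0611]
tool_rot: [-0.236, 0.972, -0.001, 0.0]
ft_force: [-0.2, -1.6, 5.3]
grip_width: 0.0629
grasp_force: 64.7
```

Request:
move_arm --pt "0.6 0 0 -3 0 0 0" --pt "0.6 0 0 -5 0 0 0" --pt "0.6 0 0 -7 0 0 0" --pt "0.6 0 0 -10 0 0 0" --pt "0.6 0 0 -15 0 0 0" --pt "0.6 0 0 -20 0 0 0" --pt "0.6 0 0 -20 0 0 0" --pt "0.6 0 0 -10 0 0 0" --pt "0.6 0 0 0 0 0 0" --pt "0.6 0 0 0 0 0 0"

```text
clock: 5.55
eef_pos: [0.4711, -0.286, 0.1508]
tool_rot: [-0.236, 0.972, -0.0, 0.0]
ft_force: [0.4, 0.2, -1.7]
grip_width: 0.0629
grasp_force: 65.9
```

```bash
python3 - <<'E'
from h import *
plan([.618,-.0235,.15],95.8,n=9)
i=bot.camera("scene");cv2.imwrite("pics/p4.png",cv2.resize(i[110:260,160:310],None,fx=4,fy=4,interpolation=cv2.INTER_CUBIC))
E
```

```text
p [ 0.4711 -0.286   0.1508] z [ 1.1e-03 -5.0e-04 -1.0e+00] dyaw -21.54 F [ 0.4  0.2 -1.7] w 0.0629 t 5.55
[-27.9, 18.4, 0.1] 2.39
[-27.1, 19.6, 0.1] 2.39
[-26.3, 20.7, 0.1] 2.39
[-25.4, 21.7, 0.1] 2.39
[-24.4, 22.8, 0.1] 2.39
[-23.5, 23.8, 0.1] 2.39
[-22.5, 24.7, 0.1] 2.39
[-21.4, 25.7, 0.1] 2.39
[-20.3, 26.5, 0.1] 2.39
```

View pics/p4.png

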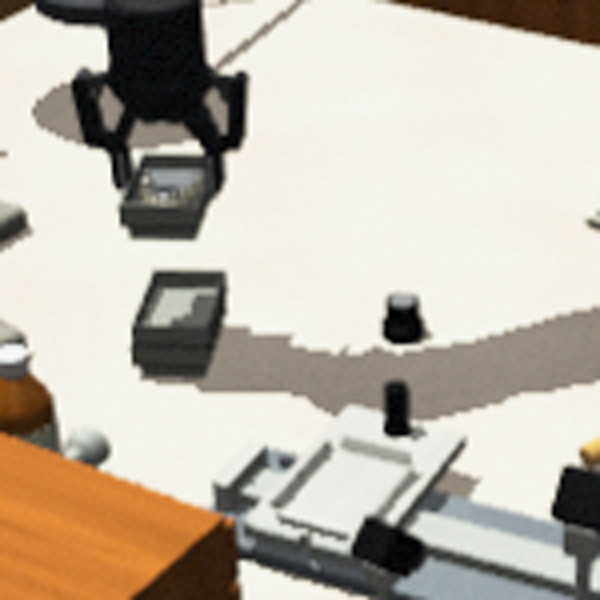

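The picture shows the top tray with the cast lifted and level at (165,195), and the two other trays still standing at (180,325).

Request:
move_arm --pt "0.6 -14 9 0 0 0 1.2" --pt "0.6 -28 19 0 0 0 2.4" --pt "0.6 -27 20 0 0 0 2.4" --pt "0.6 -26 21 0 0 0 2.4" --pt "0.6 -25 22 0 0 0 2.4" --pt "0.6 -24 23 0 0 0 2.4" --pt "0.6 -23 24 0 0 0 2.4" --pt "0.6 -22 25 0 0 0 2.4" --pt "0.6 -21 26 0 0 0 2.4" --pt "0.6 -10 13 0 0 0 1.2"

```text
clock: 6.43
eef_pos: [0.6203, -0.0212, 0.148]
tool_rot: [-0.051, 0.999, 0.001, -0.001]
ft_force: [0.3, 0.0, -1.0]
grip_width: 0.063
grasp_force: 65.9
```

Request:
move_arm --pt "0.6 0 0 20 0 0 0" --pt "0.6 0 0 20 0 0 0" --pt "0.6 0 0 10 0 0 0" --pt "0.6 0 0 0 0 0 0" --pt "0.6 0 0 0 0 0 0" --pt "0.6 0 0 0 0 0 0"

```text
clock: 6.93
eef_pos: [0.6201, -0.0255, 0.1008]
tool_rot: [-0.05, 0.999, -0.0, 0.0]
ft_force: [0.7, 0.0, -1.7]
grip_width: 0.0628
grasp_force: 65.9
```

```bash
python3 - <<'E'
from h import *
plan([.618,-.0235,.1],95.8,n=1)
i=bot.camera("scene");cv2.imwrite("pics/p5.png",cv2.resize(i[170:270,200:310],None,fx=6,fy=6,interpolation=cv2.INTER_CUBIC))
o=np.array([200,170])
a=np.radians(5.8);x=np.array([np.cos(a),np.sin(a),0]);y=np.array([-x[1],x[0],0])
c=np.array([.618,-.0235,0])
for nm,w,h,z in(("floor",.046,.030,.038),("plate47",.051,.035,.047)):
  print(nm,((proj("scene",[c+sx*w*x+sy*h*y+[0,0,z] for sx,sy in((-1,1),(1,1),(1,-1),(-1,-1))])-o+.5)*6-.5).round().tolist())
p=np.array(bot.get_obs()["eef_pos"])
for nm,w,h,z in(("rim",.048,.032,p[2]+.013),("foot",.043,.027,p[2]-.021)):
  print(nm,((proj("scene",[[p[0],p[1],0]+sx*w*x+sy*h*y+[0,0,z] for sx,sy in((-1,1),(1,1),(1,-1),(-1,-1))])-o+.5)*6-.5).round().tolist())
E
```

```text
p [ 0.6201 -0.0255  0.1008] z [ 5.e-04 -0.e+00 -1.e+00] dyaw 0.1 F [ 0.7  0.  -1.7] w 0.0628 t 6.9333
[1.9, 2.2, 0.8] -0.1
floor [[375.0, 346.0], [290.0, 450.0], [177.0, 418.0], [267.0, 317.0]]
plate47 [[388.0, 328.0], [294.0, 443.0], [161.0, 406.0], [262.0, 295.0]]
rim [[372.0, 215.0], [279.0, 320.0], [155.0, 287.0], [253.0, 186.0]]
foot [[359.0, 277.0], [277.0, 373.0], [174.0, 345.0], [260.0, 252.0]]
```

View pics/p5.png

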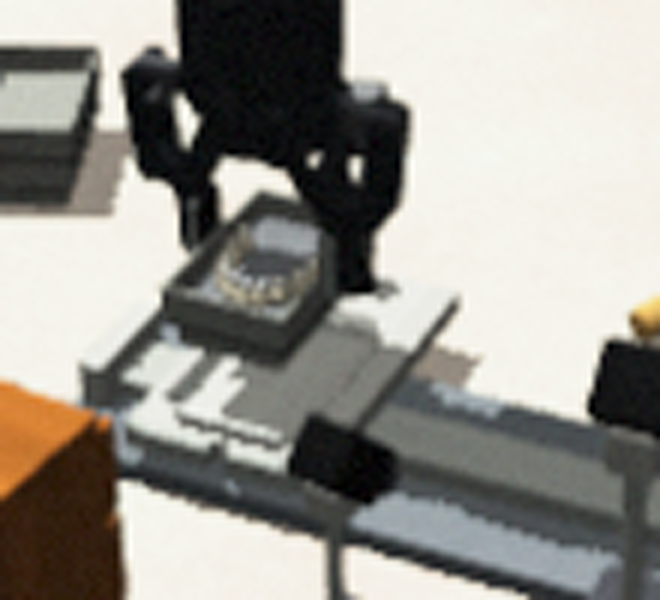

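The picture shows the tray level above the cradle, its rim at (260,190), (166,292) and (285,320), and the cradle's front lip at (185..283, 408..440). With the scene camera's known shift of about (+8,-4) px, both agree with prediction, so I lower.

Request:
move_arm --pt "0.6 1 1 10 0 0 0" --pt "0.6 0 0 10 0 0 0" --pt "0.6 0 0 6 0 0 0" --pt "0.6 0 0 4 0 0 0" --pt "0.6 0 0 2 0 0 0" --pt "0.6 0 0 2 0 0 0" --pt "0.6 0 0 0 0 0 0" --pt "0.6 0 0 0 0 0 0"

```text
clock: 7.65
eef_pos: [0.6189, -0.0242, 0.0664]
tool_rot: [-0.05, 0.999, -0.0, 0.0]
ft_force: [-0.4, -1.2, -1.6]
grip_width: 0.0626
grasp_force: 66.0
```

Request:
move_arm --pt "0.6 0 0 2 0 0 0" --pt "0.6 0 0 2 0 0 0" --pt "0.6 0 0 1 0 0 0" --pt "0.6 0 0 0 0 0 0" --pt "0.6 0 0 0 0 0 0"

```text
clock: 8.07
eef_pos: [0.6187, -0.0242, 0.0612]
tool_rot: [-0.05, 0.999, 0.0, -0.0]
ft_force: [-0.4, 0.7, -1.5]
grip_width: 0.0623
grasp_force: 66.0
```

No contact yet; continuing down.

Request:
move_arm --pt "0.6 0 0 1 0 0 0" --pt "0.6 0 0 1 0 0 0" --pt "0.6 0 0 0 0 0 0" --pt "0.6 0 0 0 0 0 0"

```text
clock: 8.4
eef_pos: [0.6188, -0.0242, 0.0593]
tool_rot: [-0.05, 0.999, 0.0, -0.0]
ft_force: [-0.3, 0.0, -0.5]
grip_width: 0.0623
grasp_force: 65.9
```

Request:
move_arm --pt "0.6 0 0 1 0 0 0" --pt "0.6 0 0 0 0 0 0" --pt "0.6 0 0 0 0 0 0"

```text
clock: 8.65
eef_pos: [0.6189, -0.0242, 0.0592]
tool_rot: [-0.05, 0.999, 0.0, 0.0]
ft_force: [-2.6, -0.5, 5.2]
grip_width: 0.0623
grasp_force: 66.6
```

Request:
move_arm --pt "0.78 0 0 0 0 0 0" --pt "0.85 0 0 0 0 0 0" --pt "0.95 0 0 0 0 0 0" --pt "1 0 0 0 0 0 0" --pt "1 0 0 -5 0 0 0" --pt "1 0 0 -15 0 0 0" --pt "1 0 0 -25 0 0 0" --pt "1 0 0 -25 0 0 0" --pt "1 0 0 -10 0 0 0" --pt "1 0 0 0 0 0 0"

```text
clock: 9.48
eef_pos: [0.6211, -0.0243, 0.142]
tool_rot: [-0.05, 0.999, -0.0, 0.004]
ft_force: [0.6, -0.8, 0.6]
grip_width: 0.0853
grasp_force: 0.0
```

```bash
python3 - <<'E'
from h import *
a=np.radians(5.8);x=np.array([np.cos(a),np.sin(a)]);k=np.array([.6187,-.0243])-.088*x
print("knob",k)
plan([*k,.13],95.8)
i=bot.camera("scene");i=cv2.resize(i[170:270,200:310],None,fx=6,fy=6,interpolation=cv2.INTER_CUBIC)
cv2.imwrite("pics/p6.png",i)
E
```

```text
knob [ 0.5311505  -0.03319295]
p [ 0.6211 -0.0243  0.142 ] z [ 7.1e-03 -3.0e-04 -1.0e+00] dyaw 0.07 F [ 0.6 -0.8  0.6] w 0.0853 t 9.4833
[30.1, 0.0, 4.0] -0.02
[30.1, 0.0, 4.0] -0.02
[30.1, 0.1, 4.0] -0.02
```

View pics/p6.png

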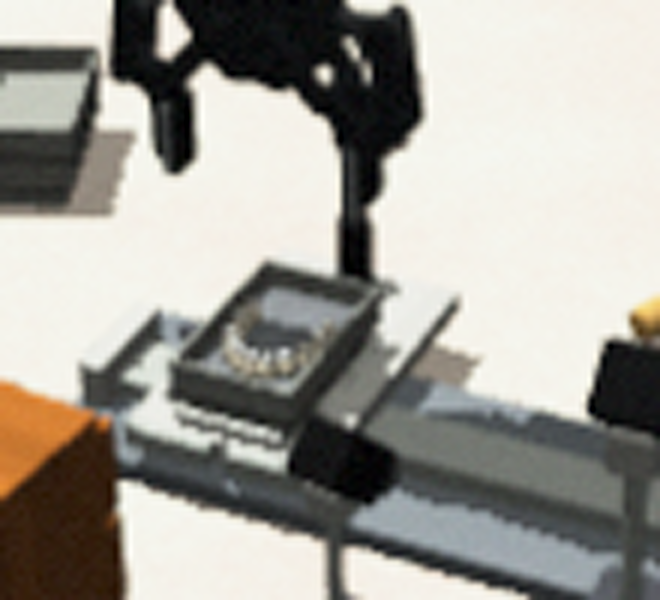

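The picture shows the tray seated level in the cradle: its rim is evenly over the lips at (270,265), (175,370) and (300,405). Next, the knob.

Request:
move_arm --pt "1 25 0 0 0 0 0" --pt "1 28 0 5 0 0 0" --pt "1 22 0 10 0 0 0" --pt "1 13 0 15 0 0 0" --pt "1 0 0 20 0 0 0" --pt "1 0 0 15 0 0 0" --pt "0.9 0 0 7 0 0 0" --pt "0.6 0 0 5 0 0 0" --pt "0.5 0 0 3 0 0 0" --pt "0.5 0 0 0 0 0 0"

```text
clock: 10.37
eef_pos: [0.531, -0.0329, 0.0576]
tool_rot: [-0.05, 0.999, 0.0, -0.001]
ft_force: [0.4, 0.3, 0.6]
grip_width: 0.0429
grasp_force: 0.0
```

```bash
python3 - <<'E'
from h import *
plan([.5312,-.0332,.055],95.8)
E
```

```text
p [ 0.531  -0.0329  0.0576] z [-1.2e-03  1.0e-04 -1.0e+00] dyaw 0.06 F [0.4 0.3 0.6] w 0.0429 t 10.3667
[-0.2, -0.3, 2.6] -0.06
```

Request:
move_arm --pt "0.4 0 0 2 0 0 0" --pt "0.33 0 0 0 0 0 0" --pt "0.28 0 0 0 0 0 0" --pt "0.25 0 0 0 0 0 0" --pt "0.22 0 0 0 0 0 0" --pt "0.2 0 0 0 0 0 0" --pt "0.1 0 0 0 0 0 0" --pt "0.1 0 0 0 0 0 0" --pt "0.1 0 0 0 0 0 0"

```text
clock: 11.12
eef_pos: [0.5318, -0.0332, 0.057]
tool_rot: [-0.05, 0.999, -0.0, 0.001]
ft_force: [-0.0, -1.0, 6.4]
grip_width: 0.0164
grasp_force: 58.4
```

Request:
move_arm --pt "0.1 0 3 0 0 0 0" --pt "0.1 0 6 0 0 0 0" --pt "0.1 0 8 0 0 0 0" --pt "0.1 0 8 0 0 0 0" --pt "0.1 0 8 0 0 0 0" --pt "0.1 0 8 0 0 0 0" --pt "0.1 0 5 0 0 0 0" --pt "0.1 0 3 0 0 0 0" --pt "0.1 0 1 0 0 0 0" --pt "0.1 0 0 0 0 0 0"

```text
clock: 11.95
eef_pos: [0.5264, 0.0173, 0.057]
tool_rot: [-0.05, 0.999, 0.0, 0.0]
ft_force: [-0.3, 0.3, 6.3]
grip_width: 0.0164
grasp_force: 58.5
```

Request:
move_arm --pt "0.1 0 4 0 0 0 0" --pt "0.1 0 8 0 0 0 0" --pt "0.1 0 12 0 0 0 0" --pt "0.1 0 14 0 0 0 0" --pt "0.1 0 14 0 0 0 0" --pt "0.1 0 14 0 0 0 0" --pt "0.1 0 10 0 0 0 0" --pt "0.1 0 6 0 0 0 0" --pt "0.1 0 3 0 0 0 0" --pt "0.1 0 0 0 0 0 0"

```text
clock: 12.78
eef_pos: [0.5175, 0.1026, 0.0571]
tool_rot: [-0.051, 0.999, 0.001, 0.0]
ft_force: [-2.0, 0.7, 7.7]
grip_width: 0.0162
grasp_force: 58.7
```

```bash
cat >> h.py <<'E'
def D():
    o=bot.get_obs();y=np.array([-.101,.995,0]);x=np.array([.995,.101,0]);p=o["eef_pos"]-np.array([.5318,-.0332,0])
    print("d",round(p@y*1000,1),"x",round(p@x*1000,1),"Fy",round(y@o["ft_force"],1),"Fx",round(x@o["ft_force"],1),"t",o["clock"])
E
python3 - <<'E'
from h import *
D();bot.camera("top")
# where the ball block and notch strip/tray appear now, re-measured in the top view
for q,z in(("ball",.046),("tray_center",.072)):
    for d in bot.outline_of(q,"top")[:3]:
        v,u=np.nonzero(d["pixels"]);P=ray("top",[[u.mean(),v.mean()]],z)[0];print(q,d["conf"],np.array(d["rect"]).round(),P.round(4),"s",round(float((P[:2]-[.618,-.0245])@[-.101,.995]),4))
E
```

```text
d 136.6 x -0.6 Fy 0.9 Fx -2.0 t 12.7833
ball 0.7 [221. 142.  14.  18.] [0.7185 0.2175 0.046 ] s 0.2306
ball 0.61 [179. 115.  31.  40.] [0.7634 0.3541 0.046 ] s 0.362
ball 0.57 [260. 132.   6.  22.] [0.7608 0.0971 0.046 ] s 0.1066
```

Request:
move_arm --pt "0.1 0 4 0 0 0 0" --pt "0.1 0 6 0 0 0 0" --pt "0.1 0 6 0 0 0 0" --pt "0.1 0 5 0 0 0 0" --pt "0.1 0 3 0 0 0 0" --pt "0.1 0 2 0 0 0 0" --pt "0.1 0 2 0 0 0 0" --pt "0.1 0 2 0 0 0 0"

```text
clock: 13.6
eef_pos: [0.5144, 0.1312, 0.057]
tool_rot: [-0.05, 0.999, -0.0, -0.0]
ft_force: [-2.3, -3.1, 7.9]
grip_width: 0.0163
grasp_force: 58.8
```

Request:
move_arm --pt "0.1 0 2 0 0 0 0" --pt "0.1 0 2 0 0 0 0" --pt "0.1 0 2 0 0 0 0"

```text
clock: 13.85
eef_pos: [0.5139, 0.1355, 0.057]
tool_rot: [-0.049, 0.999, -0.002, -0.0]
ft_force: [-1.2, -6.8, 8.6]
grip_width: 0.0163
grasp_force: 58.9
```

Request:
move_arm --pt "0.1 0 2 0 0 0 0" --pt "0.1 0 2 0 0 0 0" --pt "0.1 0 2 0 0 0 0"

```text
clock: 14.1
eef_pos: [0.5133, 0.1411, 0.057]
tool_rot: [-0.049, 0.999, -0.002, -0.0]
ft_force: [-1.7, -6.8, 8.3]
grip_width: 0.0165
grasp_force: 59.0
```

Request:
move_arm --pt "0.1 0 2 0 0 0 0" --pt "0.1 0 2 0 0 0 0" --pt "0.1 0 2 0 0 0 0"

```text
clock: 14.35
eef_pos: [0.5126, 0.1474, 0.057]
tool_rot: [-0.049, 0.999, -0.002, -0.0]
ft_force: [-1.0, -5.7, 8.0]
grip_width: 0.0166
grasp_force: 58.9
```

```bash
python3 -c "
from h import *
D()"
```

```text
d 181.6 x -0.8 Fy -5.6 Fx -1.6 t 14.35
```

Request:
move_arm --pt "0.1 0 2 0 0 0 0" --pt "0.1 0 2 0 0 0 0" --pt "0.1 0 2 0 0 0 0"

```text
clock: 14.6
eef_pos: [0.512, 0.1535, 0.057]
tool_rot: [-0.049, 0.999, -0.002, -0.0]
ft_force: [-2.4, -6.3, 8.0]
grip_width: 0.016
grasp_force: 58.9
```

Request:
move_arm --pt "0.1 0 2 0 0 0 0" --pt "0.1 0 2 0 0 0 0" --pt "0.1 0 2 0 0 0 0" --pt "0.1 0 2 0 0 0 0"

```text
clock: 14.93
eef_pos: [0.5112, 0.1614, 0.057]
tool_rot: [-0.049, 0.999, -0.002, -0.0]
ft_force: [-2.4, -6.0, 8.1]
grip_width: 0.0163
grasp_force: 58.9
```

Request:
move_arm --pt "0.1 0 2 0 0 0 0" --pt "0.1 0 2 0 0 0 0" --pt "0.1 0 2 0 0 0 0"

```text
clock: 15.18
eef_pos: [0.5106, 0.1674, 0.057]
tool_rot: [-0.049, 0.999, -0.002, -0.0]
ft_force: [-2.7, -7.0, 8.9]
grip_width: 0.0163
grasp_force: 58.9
```

```bash
python3 -c "
from h import *
D()"
```

```text
d 201.7 x -0.9 Fy -6.7 Fx -3.4 t 15.1833
```

Request:
move_arm --pt "0.1 0 1.5 0 0 0 0" --pt "0.1 0 1.5 0 0 0 0" --pt "0.1 0 1 0 0 0 0"

```text
clock: 15.43
eef_pos: [0.5101, 0.1715, 0.057]
tool_rot: [-0.05, 0.999, -0.001, -0.0]
ft_force: [-2.5, -5.1, 9.0]
grip_width: 0.0156
grasp_force: 58.9
```

Request:
move_arm --pt "0.1 0 1 0 0 0 0" --pt "0.1 0 1 0 0 0 0" --pt "0.1 0 1 0 0 0 0"

```text
clock: 15.68
eef_pos: [0.5098, 0.1745, 0.057]
tool_rot: [-0.049, 0.999, -0.001, -0.0]
ft_force: [-1.6, -6.4, 9.2]
grip_width: 0.0161
grasp_force: 58.9
```

Request:
move_arm --pt "0.1 0 1 0 0 0 0" --pt "0.1 0 1 0 0 0 0"

```text
clock: 15.85
eef_pos: [0.5096, 0.1765, 0.057]
tool_rot: [-0.05, 0.999, -0.001, -0.0]
ft_force: [-1.3, -5.7, 9.1]
grip_width: 0.0161
grasp_force: 58.9
```

```bash
python3 -c "
from h import *
D()"
```

```text
d 210.9 x -0.9 Fy -5.5 Fx -1.9 t 15.85
```

Request:
move_arm --pt "0.1 0 1 0 0 0 0" --pt "0.1 0 0.5 0 0 0 0"

```text
clock: 16.02
eef_pos: [0.5094, 0.1783, 0.057]
tool_rot: [-0.05, 0.999, -0.001, -0.0]
ft_force: [-2.6, -5.0, 8.4]
grip_width: 0.0159
grasp_force: 58.9
```

Request:
move_arm --pt "0.1 0 1 0 0 0 0" --pt "0.1 0 0.5 0 0 0 0"

```text
clock: 16.18
eef_pos: [0.5092, 0.1803, 0.057]
tool_rot: [-0.05, 0.999, -0.0, -0.0]
ft_force: [-1.8, -2.7, 8.1]
grip_width: 0.0162
grasp_force: 58.9
```

Request:
move_arm --pt "0.1 0 1 0 0 0 0" --pt "0.1 0 0.5 0 0 0 0"

```text
clock: 16.35
eef_pos: [0.509, 0.1826, 0.057]
tool_rot: [-0.05, 0.999, 0.0, -0.0]
ft_force: [-3.9, -0.5, 8.5]
grip_width: 0.0162
grasp_force: 58.8
```

```bash
python3 -c "
from h import *
D()"
```

```text
d 217.1 x -0.9 Fy -0.1 Fx -3.9 t 16.35
```

Request:
move_arm --pt "0.1 0 0.7 0 0 0 0" --pt "0.1 0 0 0 0 0 0"

```text
clock: 16.52
eef_pos: [0.5089, 0.1834, 0.057]
tool_rot: [-0.05, 0.999, 0.0, -0.0]
ft_force: [-2.3, -0.3, 9.2]
grip_width: 0.0162
grasp_force: 58.9
```

Request:
move_arm --pt "0.1 0 0.7 0 0 0 0" --pt "0.1 0 0 0 0 0 0"

```text
clock: 16.68
eef_pos: [0.5089, 0.1836, 0.057]
tool_rot: [-0.05, 0.999, -0.0, -0.0]
ft_force: [-3.3, -2.5, 7.9]
grip_width: 0.0162
grasp_force: 58.9
```

```bash
python3 -c "
from h import *
D()"
```

```text
d 218.1 x -0.9 Fy -2.1 Fx -3.6 t 16.6833
```

Request:
move_arm --pt "0.1 0 0.8 0 0 0 0" --pt "0.1 0 0 0 0 0 0" --pt "0.1 0 0 0 0 0 0"

```text
clock: 16.93
eef_pos: [0.5088, 0.1839, 0.057]
tool_rot: [-0.05, 0.999, -0.001, -0.0]
ft_force: [-2.8, -3.3, 7.7]
grip_width: 0.0162
grasp_force: 58.9
```

Request:
move_arm --pt "0.1 0 -1 0 0 0 0" --pt "0.1 0 -1 0 0 0 0" --pt "0.1 0 0 0 0 0 0" --pt "0.1 0 0 0 0 0 0"

```text
clock: 17.27
eef_pos: [0.5089, 0.1833, 0.057]
tool_rot: [-0.05, 0.999, 0.001, -0.0]
ft_force: [-2.3, -0.0, 7.1]
grip_width: 0.0164
grasp_force: 58.9
```

Request:
move_arm --pt "0.1 0 -1 0 0 0 0" --pt "0.1 0 0 0 0 0 0" --pt "0.1 0 0 0 0 0 0"

```text
clock: 17.52
eef_pos: [0.5089, 0.183, 0.057]
tool_rot: [-0.051, 0.999, 0.002, -0.0]
ft_force: [-2.9, 2.1, 7.7]
grip_width: 0.016
grasp_force: 58.9
```

```bash
python3 -c "
from h import *
D()"
```

```text
d 217.5 x -0.9 Fy 2.4 Fx -2.7 t 17.5167
```

Request:
move_arm --pt "0.1 0 1 0 0 0 0" --pt "0.1 0 1 0 0 0 0" --pt "0.1 0 1 0 0 0 0" --pt "0.1 0 1 0 0 0 0" --pt "0.1 0 0 0 0 0 0" --pt "0.1 0 0 0 0 0 0"

```text
clock: 18.02
eef_pos: [0.5088, 0.1842, 0.057]
tool_rot: [-0.05, 0.999, -0.001, -0.0]
ft_force: [-2.9, -6.1, 9.9]
grip_width: 0.0164
grasp_force: 59.1
```

Request:
move_arm --pt "0.1 0 -1 0 0 0 0" --pt "0.1 0 -1 0 0 0 0" --pt "0.1 0 -0.6 0 0 0 0" --pt "0.1 0 0 0 0 0 0" --pt "0.1 0 0 0 0 0 0" --pt "0.1 0 0 0 0 0 0" --pt "0.1 0 0 0 0 0 0"

```text
clock: 18.6
eef_pos: [0.5089, 0.1835, 0.057]
tool_rot: [-0.05, 0.999, 0.001, -0.0]
ft_force: [-3.0, -0.3, 7.3]
grip_width: 0.0164
grasp_force: 59.0
```

```bash
python3 -c "
from h import *
D()"
```

```text
d 217.9 x -0.9 Fy 0.0 Fx -3.0 t 18.6
```

The ball is seated: the notch holds against 6 N with only 0.7 mm of give, and the residual push is now about zero.

```bash
python3 -c "
from workcell import bot
print(bot.job_done())"
```

```text
the job is handed in; nothing more can be done
None
```

The top tray is level in the cradle, and the carriage is in the notch at the middle-sized block with the knob still held and almost no push on it; I handed the job in at 18.6 s, but no verdict came back.

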